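# Hang a board carrier at the pointer and hold the curing box open for loading

## Task

Get the curing of the round circuit board ready: take the carrier with the round board off the low black stand, hook it onto the horizontal rail near the rail's end farther from the curing box, slide it along the rail until it is level with the pointer, and leave it hanging there. Then raise the curing box's lid by its bar handle and hold it open at 45 degrees, so that I can load the box with both hands; finish while still holding the lid, for it falls shut if let go. Leave the other carrier and the loose things on the bench where they are.

Things in the scene. Friction and masses are not known exactly. Their poses are not given: they have to be found in the camera images.
- carrier: The carrier to hang: aluminium bracket, 140 g, 190 mm tall, with a ROUND green board (66 mm) on an upright plate 4 (x) x 80 (y) mm, z = 4 to 77 mm. Origin: centre of its underside; z up. Foot 36 (x) x 80 (y) x 4 mm. Above the plate: hook, then grip fin. Starts upright on the stand, +x side (hook mouth) roughly away from the robot, yaw within 0.15 rad of the stand's, which is within 0.15 of 0.
- carrier_hook (a point): Underside of the top of the carrier's hook, midway across (carrier frame 0, 0, 142 mm; same axes). Hook of 3 mm strip, 30 mm wide (y): back at x = -12.5 mm down to the plate, top, and a lip at x = +12.5 mm hanging 12 mm below this point. 22 mm wide inside (x). The rail enters from +x, through the mouth below the lip: 52 mm high (z = 78 to 130 mm in the carrier frame).
- carrier_grip (a point): Point in the carrier's grip fin (carrier frame 0, 0, 172 mm; same axes), 18 mm below the fin's top, 27 mm above the top of the hook strip. Fin 8 (x) x 30 (y) mm, upright, z = 145 to 190 mm in the carrier frame, straight above the hook and the plate. Pinch it across x, from above.
- other_carrier: The other carrier on the stand, same aluminium bracket but carrying a narrow RECTANGULAR board (30 x 60 mm); not to be disturbed. Origin: centre of its underside. The two carriers stand side by side, 130 mm apart, in either order.
- stand: Low black plinth 75 (x) x 270 (y) x 12 mm on the bench, on the right in front of the rail; fixed. Origin: centre of its underside.
- rail: Fixed steel rail: round bar 12 mm in diameter along its own y, 340 mm long, axis 180 mm above the bench, on an end post (16 mm) at each end (y = -170 and +170 mm), over a base plate 105 x 380 x 8 mm. Origin on the bench below the middle of the bar; x away from the robot, +y end towards the curing box.
- rail_mid (a point): Middle of the rail bar, on its axis (180 mm above the bench). Axes as the rail's.
- pointer_tip (a point): Tip of the pointer: a thin upright steel strip 14 mm wide with a pointed top on a small black foot, standing on the rail's base plate 50 mm behind the bar (+x side), tip 135 mm above the bench. It marks the place along the rail (its y), 20 to 90 mm from the rail's middle towards the curing box. Axes as the rail's.
- curing_box: Fixed grey curing box, 220 (x) x 260 (y) x 110 mm without its lid, to the left of the rail. Origin: centre of its underside; x from the front (control panel, robot side) to the back (hinge).
- lid (a joint): Opening angle of the box's lid in rad: 0 shut (as it starts), grows as the front edge rises, up to 1.6. The lid weighs about 0.45 kg, has no spring or stay and falls shut from any angle up to about 1.4 rad. 45 degrees is 0.785.
- lid_hinge (a point): Middle of the lid's hinge line, at the back top edge of the box, 110.5 mm above the bench; the hinge line runs along the box's y. Axes turn with the lid.
- lid_handle (a point): Middle of the lid's handle: steel bar 10 mm in diameter, 120 mm long along the box's y, its axis 42 mm above the lid's upper face near the front edge. In the lid's axes it lies 190 mm in front of the hinge line and 50 mm above it. Axes turn with the lid: x points from the handle towards the hinge, z out of the lid's upper face.
- solder_spool: Loose bystander: steel spool 54 mm across, 52 mm tall, between stand and curing box. Origin: centre of underside.
- pliers: Loose bystander: small pliers with yellow grips, 145 mm long, lying in front of the curing box. Origin near the pivot, on the underside.
- tweezers: Loose bystander: steel tweezers 120 mm long lying in front of the stand. Origin at the joined end.
- flux_bottle: Loose bystander: white bottle 40 mm across, 100 mm tall, behind the rail. Origin: centre of underside.
- parts_cup: Loose bystander: black cup 64 mm across, 45 mm tall, behind, between rail and box. Origin: centre of underside.
- screwdriver: Loose bystander: screwdriver lying to the right of the rail. Origin at its middle, on the underside.
There are look-alikes about, which are no part of the job. Leave any blue look-alike of the carrier alone.

How it is judged:
By the outcome, as a careful person would: the job done as asked, in the order asked, and still so for the second after the job is handed in, while the arm keeps its last pose, push and grip.
It also fails if it takes over 54 s, if anything falls off the work surface, if the arm or the gripper's body presses on something with over 40 N, if the wrist force passes 120 N, or if a joint passes its speed limit or range.

## Robot

A 6-joint arm with a two-finger parallel gripper is mounted at the origin on the work surface. World frame = base frame: x ahead of the robot, y to its left, z up, the work surface at z = 0. Lengths are in mm, angles in rad, forces in N, time in s.
With the tool pointing down it reaches from about 275 to 1000 mm from the base axis. Payload 8.4 kg.
Tool frame: the origin (TCP) lies at the very end of the fingers, on their centre line; the grasp point (between the pads) lies 19 mm behind it; x points along the fingers, y is the direction in which the jaws open and shut, and the axes are right-handed (so a half turn about x gives the same grasp; the last joint's range is limited). The gripper opens to 85 mm and grips with 20 to 120 N. Pads are 22 mm wide; open, the fingers measure 114 mm over their backs; the gripper's body (76 mm by 85 mm) begins 54 mm behind the grasp point. The pads swing forward as they close: fully open they stand 13 mm farther back than shut.
Start: joints at [1.155, 0.353, 1.633, -0, 1.155, -0.002], TCP at [251.306, 572.253, 231.281] pointing down, gripper open.
Joint ranges: [-2.63, 2.63], [-0.92, 2.1], [0.06, 2.66], [-1.3, 4.44], [0, 2.69], [-3.02, 3.02]. Speed limits (rad/s): [2.22, 2.22, 2.79, 3.14, 3.14, 3.14].

## Interface

Orientations are given as [roll, pitch, yaw] about the fixed x, y, z axes, in that order (R = Rz(yaw) Ry(pitch) Rx(roll)).
In Python, from rig import r, grab_frame, camera_params, sign_off gives the robot as it stands.
- The arm moves only by the tool drive_tool, never from a script. Its argument "rows" is one flat list of numbers, 7 for each row, row after row: the shift along the tool's x, y, z in mm, then the turn, a rotation vector about the tool's x, y, z in degrees, then the opening in per cent of the stroke, from 0 (shut) to 100 (fully open). In form: [x, y, z, rx, ry, rz, fingers, x, y, z, rx, ry, rz, fingers, ...]. A call has 1 to 10 rows; each row is the pose to reach, as a shift and turn from the pose measured when the call began, along the tool's axes at that moment; what a row does not reach only later rows make up. A row lasts 1/8 s, in which the tool goes at most 62.5 mm and 10.7 degrees, less where a joint would pass 70% of its speed; a pose out of reach is approached as far as the arm can. A call with a gripper value outside its range is refused whole. The fingers move at their own pace and stop on an object; "newtons" is the grip in N (left out, the last holds). Time passes only in rows, so rows that repeat a pose let the fingers close. It gives the time, the measured TCP pose, the force and the opening at its end, in the units of the state.
- r.sense(): the state, without advancing time (a new reading comes with each control period).
- grab_frame(name): name is "scene" or "top" or "wrist"; returns the picture (400x640x3 uint8, red, green, blue); there is no depth.
- camera_params(name): a dict with "vertical_fov" (degrees; the focal length in pixels is half the picture's height over the tangent of half this angle, whatever the lens; pixels are square), "cx", "cy" (the principal point, pixels), "pose" (4x4, takes a point from camera to world coordinates); the wrist camera has in their place "tool_from_camera" (4x4, takes a point from camera to tool coordinates, whose origin is the TCP and whose axes are the tool frame's). Camera axes: x right, y down, z forward; pixel columns grow to the right and rows downward; lengths in mm; the calibration is good to about 2 mm. A picture is of the moment at which its call begins: read the wrist's pose just before it. camera_params takes no time and is no camera call.
- sign_off(): hands the job in, once; it reports no verdict.
The state is a dict: "clock": time; "qpos": joint angles; "qvel": joint speeds; "joint_efforts": joint torques, N m; "eef_pos": TCP position; "tcp_rot": TCP orientation; "contact_force": force on the tool from outside, world axes, zero at the start; "wrist_torque": the same for the moment, N m; "opening": opening from 0.0 (shut) to 1.0 (fully open).
Only numpy, scipy, OpenCV 4.12 (cv2) and the standard library are available. Lean on these libraries where they do the work, as an engineer would, in place of code of your own. Each camera call takes 0.05 s, during which the arm holds its last target.

## Working session

There is one attempt and no reset: what is moved stays moved. The work goes in short steps, Python scripts to look and compute and a tool call to move; the robot and the scene stay as the last step left them, time stands still between calls to the robot, and variables do not carry over. Pictures are saved under pics/ and viewed, and the job is handed in when it is done.

Besides the shell and the picture viewer there is one more tool, called after "Request:" as a command line: name --argument value ..., lists and objects as JSON in quotes. drive_tool: Moves the arm, as the interface text tells. Its arguments: {"type":"object","properties":{"rows":{"type":"array","items":{"type":"number"}},"newtons":{"type":"number"}},"required":["rows"]}

```bash
mkdir -p pics; ls; python3 - <<'E'
from rig import r, grab_frame, camera_params
import cv2,numpy as np
np.set_printoptions(precision=4,suppress=True)
print(r.sense())
for n in ["scene","top","wrist"]:
    p=camera_params(n);print(n,p)
    cv2.imwrite(f"pics/{n}0.png",cv2.cvtColor(grab_frame(n),cv2.COLOR_RGB2BGR))
E
```

```text
pics
{'clock': 0.0, 'qpos': array([ 1.1546,  0.3536,  1.6342, -0.    ,  1.1552, -0.0024]), 'qvel': array([ 0.0021,  0.0008,  0.0003,  0.0006, -0.0008,  0.002 ]), 'joint_efforts': array([  0.0009, -60.5244, -34.207 ,   0.0003,   0.0092,  -0.    ]), 'eef_pos': array([251.1151, 571.7962, 230.5572]), 'tcp_rot': array([-1.5661,  1.5694, -1.98  ]), 'contact_force': array([ 0.2461, -0.0969, -0.2397]), 'wrist_torque': array([ 0.0048, -0.0239,  0.0087]), 'opening': 1.0008049334498461}
scene {'vertical_fov': 50.606899774212195, 'cx': 314.8599171819451, 'cy': 200.36684700105695, 'pose': array([[   0.0181,    0.6557,   -0.7548, 1332.1638],
       [   0.9997,   -0.0227,    0.0043, -150.9527],
       [  -0.0144,   -0.7546,   -0.656 ,  816.0553],
       [   0.    ,    0.    ,    0.    ,    1.    ]])}
top {'vertical_fov': 43.072578320563686, 'cx': 324.04626425086695, 'cy': 196.11626491149607, 'pose': array([[  -0.0105,   -0.9912,    0.1319,  375.0612],
       [  -0.9998,    0.0085,   -0.0153, -127.6944],
       [   0.0141,   -0.1321,   -0.9911, 1478.6429],
       [   0.    ,    0.    ,    0.    ,    1.    ]])}
wrist {'vertical_fov': 69.74321014361553, 'cx': 318.1952150856776, 'cy': 196.2530127320838, 'tool_from_camera': array([[  -0.0001,   -0.2879,    0.9577, -141.0082],
       [   1.    ,    0.0015,    0.0006,   -0.7535],
       [  -0.0017,    0.9577,    0.2879,  -73.9628],
       [   0.    ,    0.    ,    0.    ,    1.    ]])}
```

View pics/scene0.png

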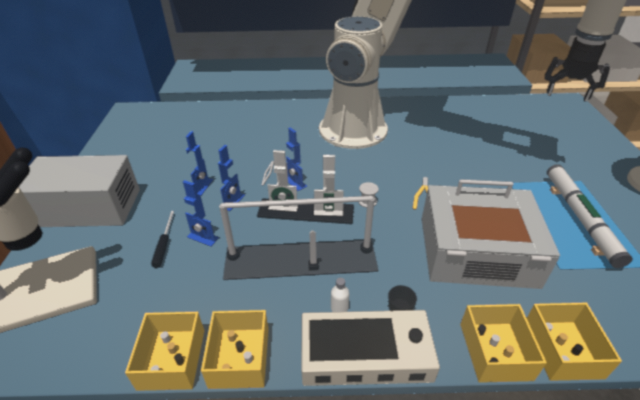

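View pics/top0.png

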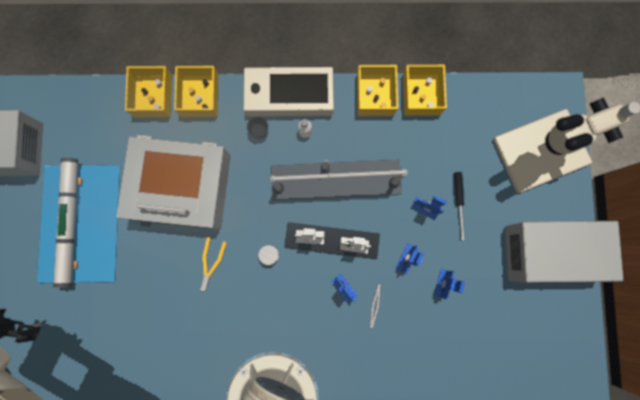

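View pics/wrist0.png

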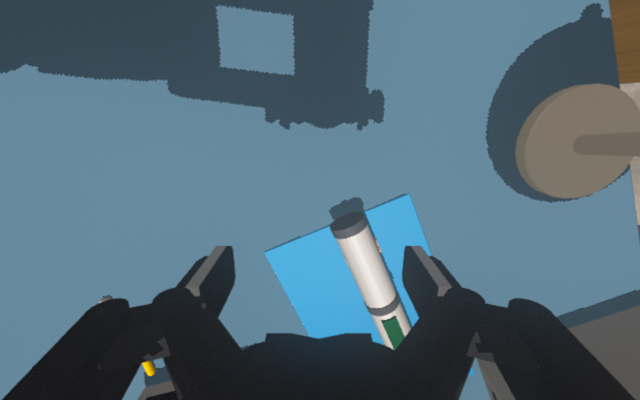

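```bash
python3 - <<'E'
import cv2
a=cv2.imread("pics/scene0.png");cv2.imwrite("pics/c1.png",cv2.resize(a[120:285,170:400],None,fx=3.4,fy=3.4,interpolation=cv2.INTER_CUBIC))
a=cv2.imread("pics/top0.png");cv2.imwrite("pics/c2.png",cv2.resize(a[150:270,250:420],None,fx=4.6,fy=4.6,interpolation=cv2.INTER_CUBIC))
cv2.imwrite("pics/c3.png",cv2.resize(a[120:300,110:290],None,fx=3.3,fy=3.3,interpolation=cv2.INTER_CUBIC))
E
```

```text
(no output)
```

View pics/c1.png

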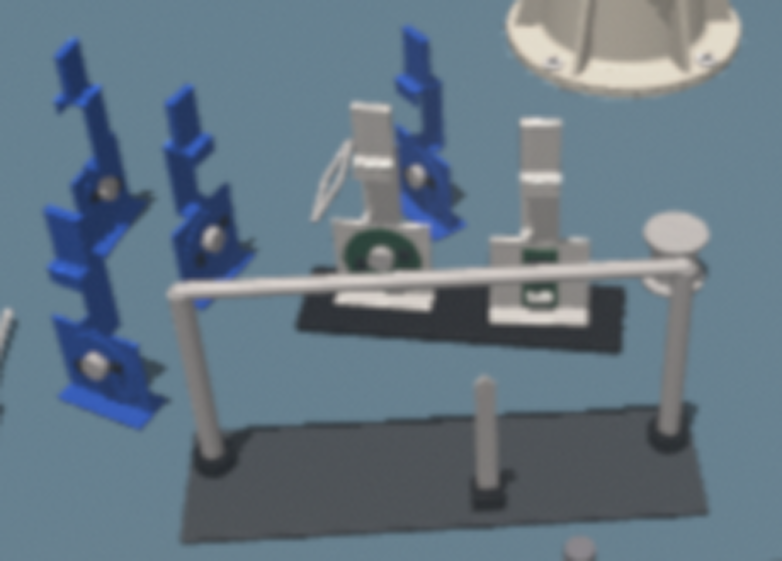

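View pics/c2.png

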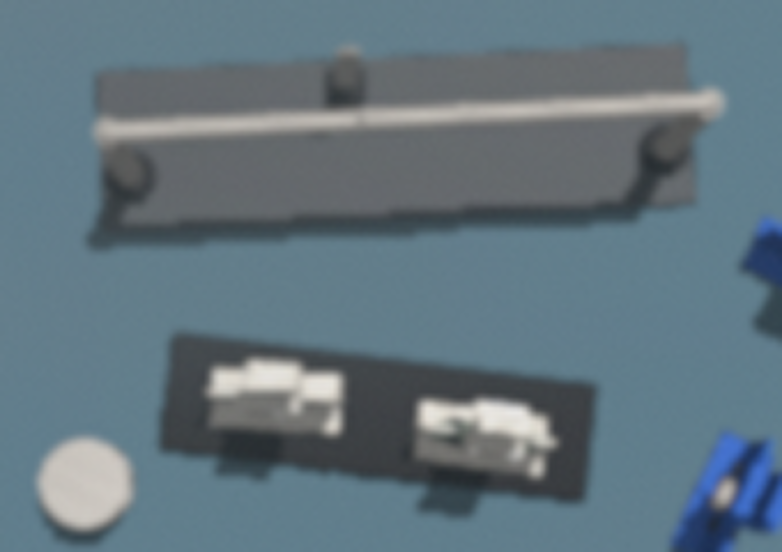

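View pics/c3.png

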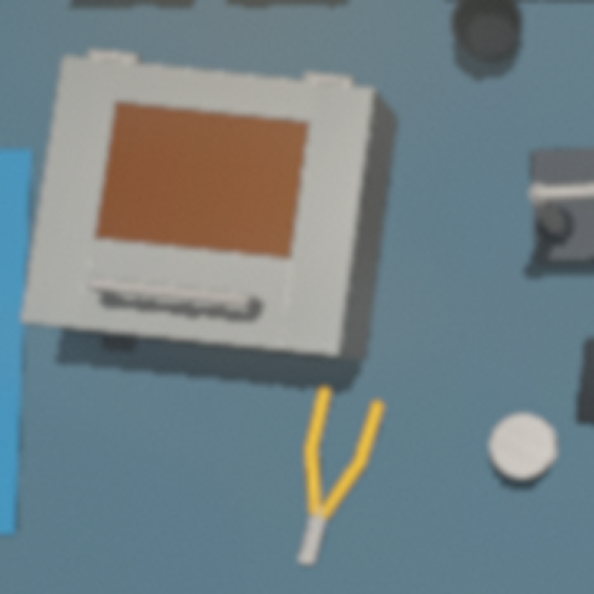

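```bash
cat > h.py <<'E'
import numpy as np,cv2
from scipy.spatial.transform import Rotation as R
from rig import r, grab_frame, camera_params
np.set_printoptions(precision=3,suppress=True)
def toolT(s):
    T=np.eye(4);T[:3,:3]=R.from_euler('xyz',s['tcp_rot']).as_matrix();T[:3,3]=s['eef_pos'];return T
def cam(n,s=None):
    p=camera_params(n);f=200/np.tan(np.radians(p['vertical_fov']/2))
    T=p['pose'] if n!='wrist' else toolT(s or r.sense())@p['tool_from_camera']
    return f,p['cx'],p['cy'],T
def ray(c,uv):
    f,cx,cy,T=c;d=T[:3,:3]@np.array([(uv[0]-cx)/f,(uv[1]-cy)/f,1]);return T[:3,3],d/np.linalg.norm(d)
def onz(c,uv,z):
    o,d=ray(c,uv);return o+d*(z-o[2])/d[2]
def proj(c,P):
    f,cx,cy,T=c;q=T[:3,:3].T@(np.array(P,float)-T[:3,3]);return np.array([cx+f*q[0]/q[2],cy+f*q[1]/q[2]])
def tri(cs,uvs):
    A=np.zeros((3,3));b=np.zeros(3);L=[ray(c,u) for c,u in zip(cs,uvs)]
    for o,d in L:
        M=np.eye(3)-np.outer(d,d);A+=M;b+=M@o
    P=np.linalg.solve(A,b);return P,[np.linalg.norm(np.cross(P-o,d)) for o,d in L]
def delta(p,Rm,s=None):
    "shift and rotvec(deg) in current tool axes to reach p, rotation Rm"
    T=toolT(s or r.sense());return T[:3,:3].T@(np.array(p)-T[:3,3]), np.degrees(R.from_matrix(T[:3,:3].T@Rm).as_rotvec())
def down(yaw_jaw):
    "tool pointing down, jaw axis (tool y) along world dir at angle yaw_jaw"
    x=np.array([0,0,-1.]);y=np.array([np.cos(yaw_jaw),np.sin(yaw_jaw),0]);return np.c_[x,y,np.cross(x,y)]
def shot(n,name):
    s=r.sense();im=cv2.cvtColor(grab_frame(n),cv2.COLOR_RGB2BGR);cv2.imwrite(f"pics/{name}.png",im);np.savez(f"pics/{name}.npz",p=s['eef_pos'],o=s['tcp_rot']);return im,s
def load(name):
    z=np.load(f"pics/{name}.npz");return dict(eef_pos=z['p'],tcp_rot=z['o'])
E
python3 - <<'E'
from h import *
S=cam('scene');T=cam('top')
sc=lambda x,y:(170+x/3.4,120+y/3.4)
tc=lambda x,y:(250+x/4.6,150+y/4.6)
bc=lambda x,y:(110+x/3.3,120+y/3.3)
print("rail ends z=180 (-y):",tri([S,T],[sc(178,291),tc(712,102)]),"(+y)",tri([S,T],[sc(690,266),tc(104,131)]))
print("pointer", onz(S,sc(484,377),135))
for n,a in [("fin L",(350,106)),("fin R",(391,109))]: print(n,onz(S,sc(*a),202))
print("foot front edge scene",onz(S,sc(335,300),16),onz(S,sc(432,307),16))
print("stand top",[onz(T,tc(*a),12) for a in [(173,334),(595,384),(585,500),(163,450)]])
print("handle",[onz(T,bc(*a),160.5) for a in [(90,282),(248,298)]])
print("hingeedge",[onz(T,bc(*a),115) for a in [(65,58),(375,90),(340,355),(22,320)]])
print("blue near", onz(T,(341,290),100))
q=r.sense();print(toolT(q))
E
```

```text
rail ends z=180 (-y): (array([ 609.261, -358.459,  178.446]), [np.float64(0.8052124133054249), np.float64(0.8052124133055658)]) (+y) (array([595.607, -13.794, 178.362]), [np.float64(0.9101430202935962), np.float64(0.9101430202936237)])
pointer [ 653.751 -154.112  135.   ]
fin L [ 429.929 -250.786  202.   ]
fin R [ 435.109 -219.724  202.   ]
foot front edge scene [ 441.009 -277.397   16.   ] [ 452.4   -196.516   16.   ]
stand top [array([493.783, -44.014,  12.   ]), array([ 459.763, -309.396,   12.   ]), array([ 387.363, -301.326,   12.   ]), array([421.138, -37.692,  12.   ])]
handle [array([530.179, 338.599, 160.5  ]), array([516.366, 214.063, 160.5  ])]
hingeedge [array([723.102, 382.469, 115.   ]), array([694.071, 125.167, 115.   ]), array([473.958, 150.119, 115.   ]), array([504.901, 408.548, 115.   ])]
blue near [ 304.386 -191.795  100.   ]
[[ -0.      0.402   0.916 251.157]
 [ -0.001   0.916  -0.402 571.866]
 [ -1.     -0.001  -0.    230.687]
 [  0.      0.      0.      1.   ]]
```

```bash
python3 - <<'E'
from h import *
print(delta([500,-215,350],down(-0.14)))
T=cam('top');S=cam('scene')
print([onz(T,u,200) for u in [(436,202),(418,247),(460,285),(341,283)]])
E
```

```text
(array([-118.565, -620.517,  544.259]), array([74.31 ,  0.045,  0.06 ]))
[array([ 527.673, -432.775,  200.   ]), array([ 413.949, -382.758,  200.   ]), array([ 318.471, -484.59 ,  200.   ]), array([ 326.67 , -187.401,  200.   ])]
```

Request:
drive_tool --rows '[-60, -10, 10, 1, 0, 0, 100, -118, -620, 544, 74.3, 0, 0, 100, -118, -620, 544, 74.3, 0, 0, 100, -118, -620, 544, 74.3, 0, 0, 100, -118, -620, 544, 74.3, 0, 0, 100, -118, -620, 544, 74.3, 0, 0, 100, -118, -620, 544, 74.3, 0, 0, 100, -118, -620, 544, 74.3, 0, 0, 100, -118, -620, 544, 74.3, 0, 0, 100, -118, -620, 544, 74.3, 0, 0, 100]'

```text
clock: 1.4
eef_pos: [425.1, 21.7, 331.6]
tcp_rot: [0.48, 1.57, -1.23]
contact_force: [0.8, 1.2, -0.5]
opening: 0.997
```

```bash
python3 - <<'E'
from h import *
print(r.sense()); print(delta([500,-215,350],down(-0.14)))
E
```

```text
{'clock': 1.4, 'qpos': array([ 0.048, -0.063,  1.901, -0.001,  1.304,  0.188]), 'qvel': array([-1.168,  0.145, -0.212,  0.001,  0.061, -1.16 ]), 'joint_efforts': array([  8.587, -35.235, -34.237,  -0.159,   0.38 ,   1.937]), 'eef_pos': array([425.107,  21.696, 331.636]), 'tcp_rot': array([ 0.48,  1.57, -1.23]), 'contact_force': array([ 0.814,  1.22 , -0.507]), 'wrist_torque': array([ 0.015, -0.024, -0.   ]), 'opening': 0.9974617742084667}
(array([-18.144, 107.155, 223.964]), array([ 0.011,  0.045, -0.023]))
```

Request:
drive_tool --rows '[-18, 107, 224, 0, 0, 0, 100, -18, 107, 224, 0, 0, 0, 100, -18, 107, 224, 0, 0, 0, 100, -18, 107, 224, 0, 0, 0, 100, -18, 107, 224, 0, 0, 0, 100, -18, 107, 224, 0, 0, 0, 100, -18, 107, 224, 0, 0, 0, 100]'

```text
clock: 2.28
eef_pos: [499.5, -213.8, 349.7]
tcp_rot: [-0.143, 1.57, -1.853]
contact_force: [0.2, 1.2, -0.2]
opening: 1.003
```

```bash
python3 - <<'E'
from h import *
im,s=shot('wrist','w1'); print(s['eef_pos'],s['tcp_rot'],s['contact_force'],s['qvel'],s['clock'])
E
```

```text
[ 499.502 -213.822  349.749] [-0.143  1.57  -1.853] [ 0.164  1.236 -0.151] [ 0.006 -0.005 -0.002 -0.003 -0.    -0.004] 2.275
```

View pics/w1.png

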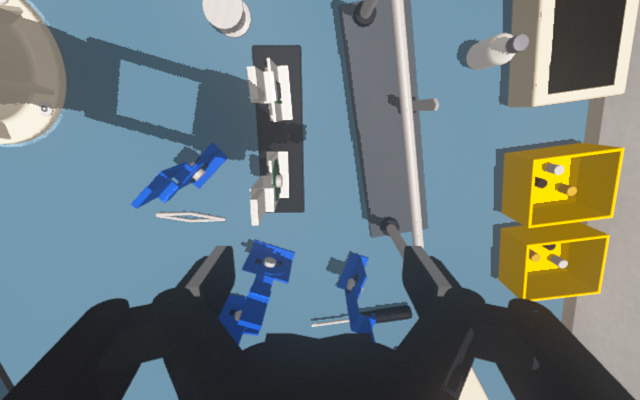

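```bash
python3 - <<'E'
import cv2
a=cv2.imread("pics/w1.png");cv2.imwrite("pics/w1a.png",cv2.resize(a[135:235,230:310],None,fx=6,fy=6,interpolation=cv2.INTER_CUBIC))
cv2.imwrite("pics/w1b.png",cv2.resize(a[60:260,340:460],None,fx=3,fy=3,interpolation=cv2.INTER_CUBIC))
E
```

```text
(no output)
```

View pics/w1a.png

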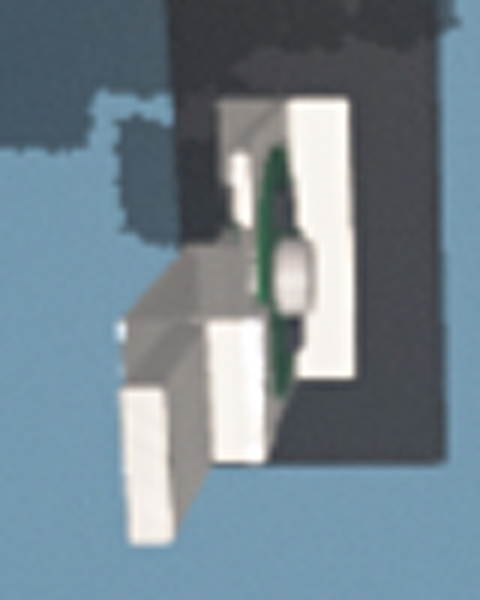

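View pics/w1b.png

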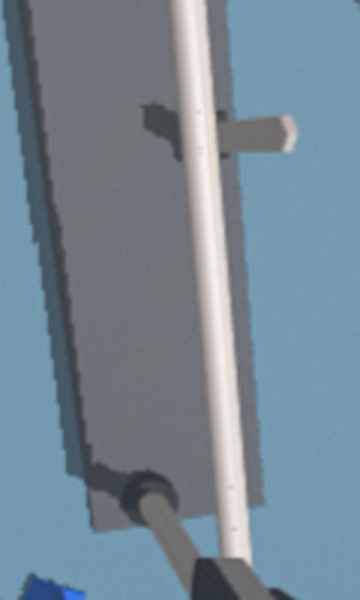

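```bash
python3 - <<'E'
from h import *
W=cam('wrist',load('w1'));S=cam('scene')
a=lambda x,y:(230+x/6,135+y/6); b=lambda x,y:(340+x/3,60+y/3)
F=[onz(W,a(*p),202) for p in [(120,388),(163,388),(172,545),(130,545)]]
print("fin",F,"c",np.mean(F,0)); d=(F[0]+F[1]-F[2]-F[3]);print("yaw",np.arctan2(-d[0],d[1]),np.linalg.norm(d)/2)
F=[onz(W,a(*p),16) for p in [(350,98),(355,378)]];d=F[0]-F[1];print("foot",F,"yaw",np.arctan2(-d[0],d[1]),np.linalg.norm(d))
F=[onz(W,a(*p),157) for p in [(205,320),(262,320),(266,463),(213,463)]];print("hooktop",np.mean(F,0),F)
P=[onz(W,b(*p),180) for p in [(193,50),(234,540)]];d=P[0]-P[1];yw=np.arctan2(-d[0],d[1]);print("rail",P,yw)
t=onz(W,b(297,133),135);print("pointer wrist",t)
sc=lambda x,y:(170+x/3.4,120+y/3.4)
print(tri([S,W],[sc(484,377),b(297,133)]))
T=cam('top')
tc=lambda x,y:(250+x/4.6,150+y/4.6)
print(tri([S,W,T],[sc(370,106),a(141,388+78-20),tc(515,405)]))
print(proj(W,[441.0-8,-235-3,202]))
E
```

```text
fin [array([ 425.106, -221.593,  202.   ]), array([ 432.595, -222.624,  202.   ]), array([ 428.335, -252.067,  202.   ]), array([ 420.812, -251.032,  202.   ])] c [ 426.712 -236.829  202.   ]
yaw -0.1442620905639355 29.750439039659764
foot [array([ 450.854, -199.805,   16.   ]), array([ 438.882, -279.484,   16.   ])] yaw -0.14913464258649814 80.57381680097353
hooktop [ 435.324 -238.231  157.   ] [array([ 431.874, -222.364,  157.   ]), array([ 443.213, -223.925,  157.   ]), array([ 438.51 , -254.062,  157.   ]), array([ 427.699, -252.574,  157.   ])]
rail [array([ 598.801, -121.763,  180.   ]), array([ 605.722, -304.011,  180.   ])] 0.03795950318367614
pointer wrist [ 650.799 -154.873  135.   ]
(array([ 651.64 , -154.537,  132.902]), [np.float64(0.4148349728910249), np.float64(0.41483497289096954)])
(array([ 432.727, -236.23 ,  204.668]), [np.float64(1.245081990883239), np.float64(6.928689743368445), np.float64(7.1457664765363305)])
[260.374 213.199]
```

```bash
python3 - <<'E'
from h import *
print(delta([427,-237,225],down(-0.146)));print(delta([427,-237,165],down(-0.146)))
E
```

```text
(array([124.904, -68.768,  32.94 ]), array([ 0.439,  0.03 , -0.016]))
(array([184.904, -68.785,  32.909]), array([ 0.439,  0.03 , -0.016]))
```

Request:
drive_tool --rows '[50, -69, 33, 0.4, 0, 0, 100, 110, -69, 33, 0.4, 0, 0, 100, 110, -69, 33, 0.4, 0, 0, 100, 140, -69, 33, 0.4, 0, 0, 100, 165, -69, 33, 0.4, 0, 0, 80, 185, -69, 33, 0.4, 0, 0, 60, 185, -69, 33, 0.4, 0, 0, 60]'

```text
clock: 3.2
eef_pos: [427.5, -236.5, 165.0]
tcp_rot: [-1.428, 1.57, 3.14]
contact_force: [0.3, -0.2, 1.0]
opening: 0.601
```

```bash
python3 - <<'E'
from h import *
s=r.sense();print(delta([427,-237,165],down(-0.146)),s['contact_force'],s['opening'])
im,s=shot('wrist','w2')
E
```

```text
(array([-0.028, -0.426,  0.545]), array([0.094, 0.004, 0.026])) [ 0.311 -0.156  1.046] 0.6005239481519906
```

View pics/w2.png

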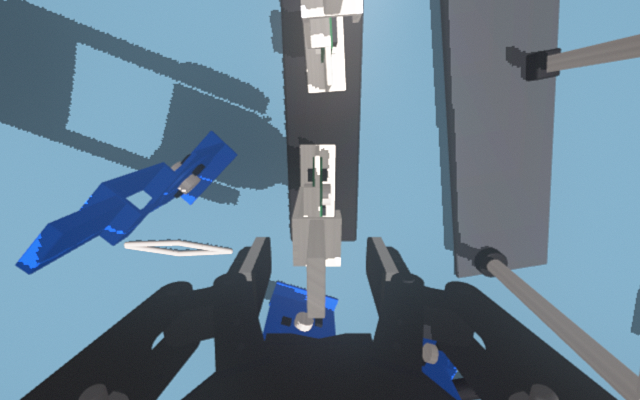

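The fin (316, 285) stands centred between the pads (270 and 367); the rectangular carrier is clear at (330, 50). Closing.

Request:
drive_tool --rows '[0, 0, 0.5, 0, 0, 0, 0, 0, 0, 0.5, 0, 0, 0, 0, 0, 0, 0.5, 0, 0, 0, 0, 0, 0, 0.5, 0, 0, 0, 0, 0, 0, 0.5, 0, 0, 0, 0]' --newtons 50

```text
clock: 3.88
eef_pos: [427.5, -237.5, 166.7]
tcp_rot: [0.478, 1.57, -1.237]
contact_force: [-2.7, 0.2, 8.2]
opening: 0.085
```

```bash
python3 - <<'E'
from h import *
s=r.sense();print(s['eef_pos'],s['contact_force'])
print(delta([545.3,-296.3,233],down(0.038)));print(delta([605.3,-294,233],down(0.038)))
E
```

```text
[ 427.532 -237.527  166.663] [-2.696  0.23   8.167]
(array([-66.237, 125.033,  41.275]), array([-10.452,   0.056,  -0.023]))
(array([-66.219, 184.077,  30.364]), array([-10.452,   0.056,  -0.023]))
```

Request:
drive_tool --rows '[-15, 0, 0, 0, 0, 0, 0, -40, 0, 0, 0, 0, 0, 0, -66, 0, 0, 0, 0, 0, 0, -66, 30, 10, -3, 0, 0, 0, -66, 75, 25, -6, 0, 0, 0, -66, 110, 36, -9, 0, 0, 0, -66, 125, 41, -10.4, 0, 0, 0, -66, 125, 41, -10.4, 0, 0, 0, -66, 125, 41, -10.4, 0, 0, 0]'

```text
clock: 5.0
eef_pos: [544.1, -295.4, 232.8]
tcp_rot: [-1.103, 1.57, -2.637]
contact_force: [0.2, 0.9, -2.5]
opening: 0.085
```

```bash
python3 - <<'E'
from h import *
im,s=shot('scene','s3'); print(s['eef_pos'],s['contact_force'],s['opening'],delta([605.3,-294,233],down(0.038)))
im2,s=shot('wrist','w3')
cv2.imwrite("pics/s3c.png",cv2.resize(im[80:300,150:400],None,fx=2.7,fy=2.7,interpolation=cv2.INTER_CUBIC))
E
```

```text
[ 544.126 -295.406  232.779] [ 0.19   0.935 -2.528] 0.08483386742113459 (array([-0.104, 61.148,  0.799]), array([-0.085,  0.032,  0.025]))
```

View pics/s3c.png

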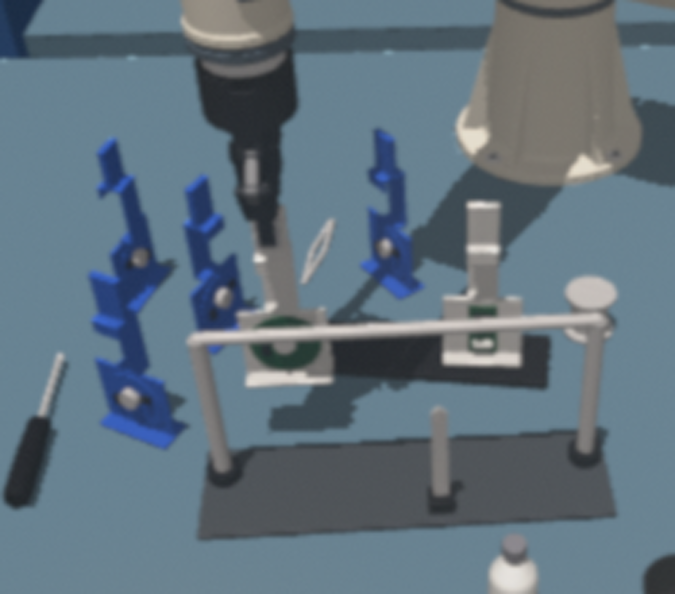

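View pics/w3.png

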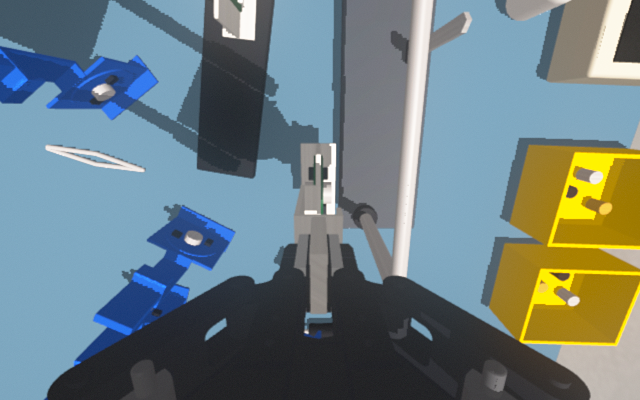

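```bash
python3 - <<'E'
from h import *
W=cam('wrist',load('w3'));im=cv2.imread('pics/w3.png')
for v in (100,150,200):
    row=im[v,370:450].astype(int).sum(1);print(v,row.tolist()[20:70:1])
E
```

```text
100 [375, 374, 374, 380, 373, 374, 376, 375, 376, 372, 382, 374, 369, 373, 371, 396, 450, 499, 542, 577, 614, 644, 671, 697, 727, 742, 745, 736, 713, 702, 703, 701, 687, 594, 393, 372, 416, 495, 498, 491, 495, 493, 500, 495, 492, 495, 493, 497, 496, 493]
150 [378, 382, 379, 382, 377, 376, 378, 383, 381, 383, 377, 396, 450, 498, 542, 585, 621, 657, 678, 709, 735, 749, 748, 728, 707, 703, 705, 696, 620, 415, 379, 414, 498, 497, 496, 495, 493, 495, 498, 494, 496, 496, 495, 500, 495, 496, 496, 496, 498, 502]
200 [387, 387, 383, 388, 387, 386, 383, 395, 453, 501, 548, 594, 629, 661, 685, 712, 732, 741, 734, 713, 703, 706, 700, 631, 430, 385, 424, 492, 493, 495, 492, 498, 498, 499, 494, 496, 496, 498, 497, 492, 500, 494, 490, 495, 496, 495, 494, 494, 497, 492]
```

```bash
python3 - <<'E'
from h import *
W=cam('wrist',load('w3'))
for u,v in ((414.6,100),(410.2,150),(405.8,200)):
    p=onz(W,(u,v),180);print(p, 598.8+(-121.8-p[1])*.038)
W1=cam('wrist',load('w1'))
im=cv2.imread('pics/w1.png')
# check fin y in held view
T=toolT(load('w3'));print(T[:3,3])
E
```

```text
[ 602.112 -214.102  180.   ] 602.3074726182732
[ 603.464 -245.979  180.   ] 603.5187903950101
[ 604.958 -281.218  180.   ] 604.8578866963245
[ 544.163 -295.434  232.922]
```

Request:
drive_tool --rows '[0, 20, 0.5, 0, 0, 0, 0, 0, 40, 0.8, 0, 0, 0, 0, 0, 55, 0.8, 0, 0, 0, 0, 0, 61, 0.8, 0, 0, 0, 0, 0, 61, 0.8, 0, 0, 0, 0, 10, 61, 0.8, 0, 0, 0, 0, 20, 61, 0.8, 0, 0, 0, 0, 27, 61, 0.8, 0, 0, 0, 0, 30, 61, 0.8, 0, 0, 0, 0]'

```text
clock: 6.22
eef_pos: [604.8, -294.0, 202.1]
tcp_rot: [-1.388, 1.57, -2.923]
contact_force: [-0.1, 0.7, -0.9]
opening: 0.088
```

```bash
python3 - <<'E'
from h import *
im,s=shot('scene','s4'); print(s['eef_pos'],s['contact_force'],s['opening'],s['wrist_torque'])
im2,s=shot('wrist','w4')
cv2.imwrite("pics/s4c.png",cv2.resize(im[130:290,180:400],None,fx=3.2,fy=3.2,interpolation=cv2.INTER_CUBIC))
E
```

```text
[ 604.85  -294.028  202.095] [-0.055  0.689 -0.858] 0.08812038550111384 [-0.025 -0.01  -0.009]
```

View pics/s4c.png

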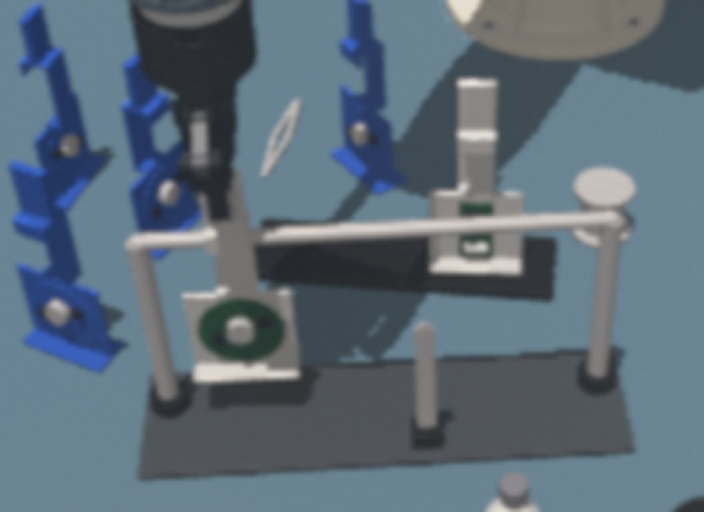

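View pics/w4.png

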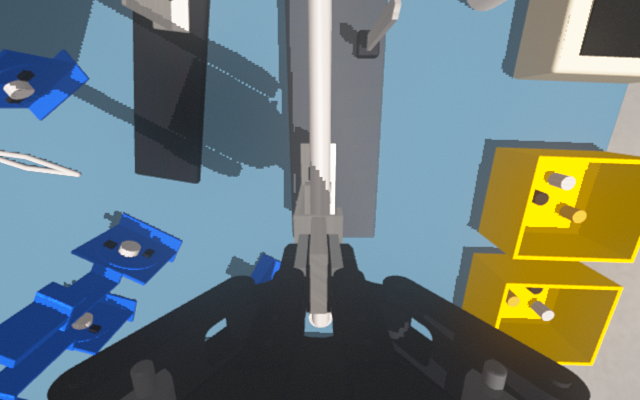

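Request:
drive_tool --rows '[2, 0, 0, 0, 0, 0, 0, 3.5, 0, 0, 0, 0, 0, 0, 3.5, 0, 0, 0, 0, 0, 0]'

```text
clock: 6.7
eef_pos: [605.1, -294.1, 199.0]
tcp_rot: [-1.046, 1.57, -2.581]
contact_force: [0.1, -0.5, -1.5]
opening: 0.084
```

Request:
drive_tool --rows '[1, 0, 0, 0, 0, 0, 0, 2, 0, 0, 0, 0, 0, 0, 2, 0, 0, 0, 0, 0, 0]'

```text
clock: 7.08
eef_pos: [605.3, -294.1, 198.5]
tcp_rot: [0.14, 1.57, -1.394]
contact_force: [-3.4, 1.8, 8.7]
opening: 0.084
```

```bash
python3 - <<'E'
from h import *
print(delta([600.2,-157.1,198.8],down(0.038)))
E
```

```text
(array([  -0.441,   -0.043, -137.137]), array([-0.081,  0.051, -0.007]))
```

Request:
drive_tool --rows '[0, 0, -8, 0, 0, 0, 0, 0, 0, -22, 0, 0, 0, 0, 0, 0, -38, 0, 0, 0, 0, 0, 0, -54, 0, 0, 0, 0, 0, 0, -70, 0, 0, 0, 0, 0, 0, -86, 0, 0, 0, 0, 0, 0, -102, 0, 0, 0, 0, 0, 0, -118, 0, 0, 0, 0, 0, 0, -130, 0, 0, 0, 0, 0, 0, -137, 0, 0, 0, 0]'

```text
clock: 8.32
eef_pos: [600.4, -156.6, 198.5]
tcp_rot: [0.331, 1.57, -1.203]
contact_force: [0.2, -3.8, 3.2]
opening: 0.087
```

Request:
drive_tool --rows '[0, 0, 0, 0, 0, 0, 0]'

```text
clock: 8.45
eef_pos: [600.3, -155.8, 198.5]
tcp_rot: [0.445, 1.57, -1.089]
contact_force: [0.5, 0.3, 2.4]
opening: 0.085
```

```bash
python3 - <<'E'
from h import *
im,s=shot('scene','s5'); print(s['clock'],s['eef_pos'],s['contact_force'],s['opening'],delta([600.2,-157.1,198.8],down(0.038)))
im2,s=shot('wrist','w5')
im3,s=shot('top','t5')
cv2.imwrite("pics/s5c.png",cv2.resize(im[130:290,180:400],None,fx=3.2,fy=3.2,interpolation=cv2.INTER_CUBIC))
cv2.imwrite("pics/w5c.png",cv2.resize(im2[80:330,200:440],None,fx=2.4,fy=2.4,interpolation=cv2.INTER_CUBIC))
E
```

```text
8.45 [ 600.322 -155.836  198.522] [0.471 0.304 2.408] 0.08473687640636558 (array([-0.265, -0.172,  1.156]), array([-0.048,  0.014, -0.014]))
```

View pics/s5c.png

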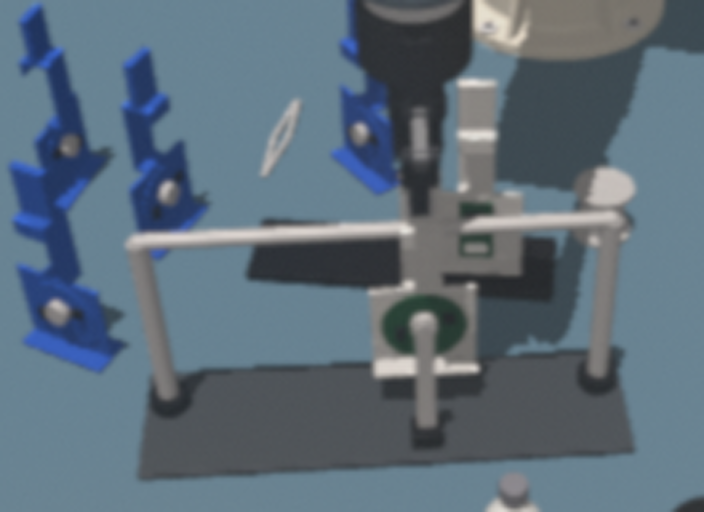

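View pics/w5c.png

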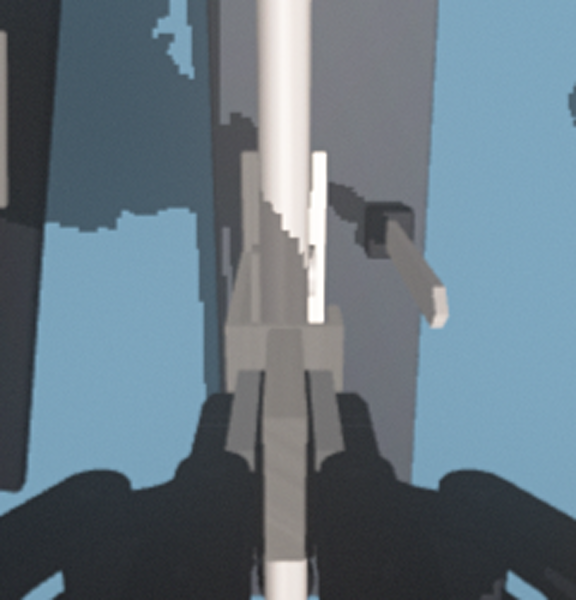

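```bash
python3 - <<'E'
from h import *
S=cam('scene');W=cam('wrist',load('w5'))
u=np.array([-0.038,0.9993,0])
c=lambda x,y:(180+x/3.2,130+y/3.2); w=lambda x,y:(200+x/2.4,80+y/2.4)
f=[onz(S,c(*p),44) for p in [(375,377),(480,373)]];print("foot scene",f,np.mean([q@u for q in f]),(f[1]-f[0])@u)
f=[onz(S,c(*p),121) for p in [(369,290),(477,288)]];print("plate top scene",np.mean([q@u for q in f]),(f[1]-f[0])@u)
p=onz(S,c(424,316),135);print("ptr scene",p,p@u)
p=tri([S,W],[c(424,316),w(440,322)]);print("ptr both",p,p[0]@u)
p=onz(W,w(440,322),135);print("ptr wrist",p,p@u)
f=[onz(W,w(*p),48) for p in [(327,152)]];print("foot +y edge wrist",f,f[0]@u-40)
f=[onz(W,w(*p),189) for p in [(228,323),(343,323)]];print("hook +y edge",f,np.mean([q@u for q in f])-15)
f=[onz(W,w(*p),234) for p in [(265,560),(305,560)]];print("fin -y top",f,np.mean([q@u for q in f])+15)
print("tcp",toolT(load('w5'))[:3,3]@u)
E
```

```text
foot scene [array([ 620.657, -192.731,   44.   ]), array([ 619.027, -111.701,   44.   ])] -175.66328525897376 81.03511884389329
plate top scene -176.9492149391174 80.13086436797055
ptr scene [ 646.923 -153.684  135.   ] -178.15931850551422
ptr both (array([ 648.703, -154.742,  137.376]), [np.float64(1.1503239612319949), np.float64(1.15032396123203)]) -179.28439232180645
ptr wrist [ 649.086 -156.777  135.   ] -181.332762849207
foot +y edge wrist [array([ 616.133, -114.497,   48.   ])] -177.82995627049198
hook +y edge [array([ 586.023, -139.454,  189.   ]), array([ 612.765, -138.412,  189.   ])] -176.6125089671267
fin -y top [array([ 596.716, -168.346,  234.   ]), array([ 604.008, -168.061,  234.   ])] -175.89981013713765
tcp -178.64209602466713
```

Request:
drive_tool --rows '[-0.2, 0, 1.5, 0, 0, 0, 0, -0.2, 0, 2.8, 0, 0, 0, 0, -0.2, 0, 2.8, 0, 0, 0, 0, -0.2, 0, 2.8, 0, 0, 0, 12, -0.2, 0, 2.8, 0, 0, 0, 20, -0.2, 0, 2.8, 0, 0, 0, 40, -0.2, 0, 2.8, 0, 0, 0, 40]'

```text
clock: 9.48
eef_pos: [600.4, -158.8, 198.7]
tcp_rot: [2.611, 1.571, 1.077]
contact_force: [-0.4, 1.1, 0.4]
opening: 0.401
```

```bash
python3 - <<'E'
from h import *
im2,s=shot('wrist','w6')
print(s['eef_pos'],s['contact_force'],s['opening'],s['clock'])
cv2.imwrite("pics/w6c.png",cv2.resize(im2[80:330,200:440],None,fx=2.4,fy=2.4,interpolation=cv2.INTER_CUBIC))
E
```

```text
[ 600.376 -158.845  198.664] [-0.421  1.115  0.402] 0.40084608743172995 9.475
```

View pics/w6c.png

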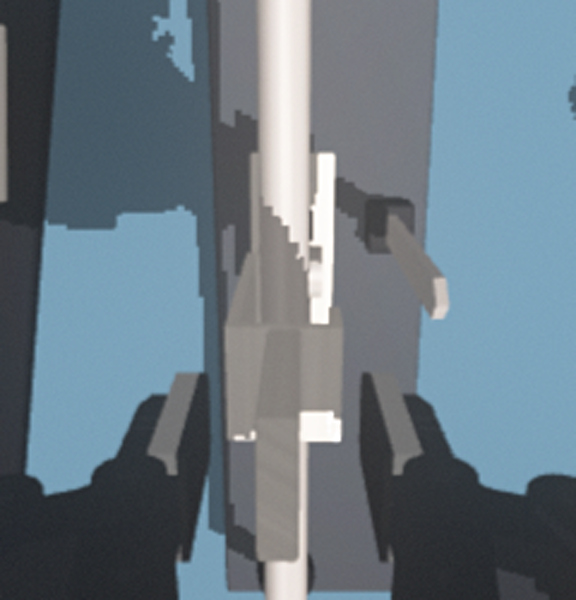

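Request:
drive_tool --rows '[-25, 0, 0, 0, 0, 0, 40, -80, 0, 0, 0, 0, 0, 40, -120, 0, 0, 0, 0, 0, 40]'

```text
clock: 9.9
eef_pos: [600.7, -158.9, 320.9]
tcp_rot: [1.422, 1.569, -0.112]
contact_force: [-0.4, -0.0, -0.0]
opening: 0.397
```

```bash
cat >> h.py <<'E'
b=np.array([0.9938,-0.1116,0]);zz=np.array([0,0,1.])
def tilt(tdeg,bb=b):
    t=np.radians(tdeg);x=bb*np.sin(t)-zz*np.cos(t);y=bb*np.cos(t)+zz*np.sin(t);return np.c_[x,y,np.cross(x,y)]
E
python3 - <<'E'
from h import *
im,s=shot('wrist','w7');im2,_=shot('scene','s7')
print(s['eef_pos'],s['contact_force'],s['opening'],s['clock'])
H=np.array([523.3,276.3,160.5]);M=tilt(35)
print(delta(H-100*M[:,0],M), delta(np.r_[450,250,320],tilt(0)))
cv2.imwrite("pics/w7c.png",cv2.resize(im[50:330,180:440],None,fx=2.1,fy=2.1,interpolation=cv2.INTER_CUBIC))
cv2.imwrite("pics/s7c.png",cv2.resize(im2[130:290,180:400],None,fx=3.2,fy=3.2,interpolation=cv2.INTER_CUBIC))
E
```

```text
[ 600.706 -158.939  320.918] [-0.354 -0.041 -0.028] 0.3973359838774172 9.9
(array([  79.706, -120.651, -447.024]), array([ 8.27 , -2.506, 34.46 ])) (array([   2.055, -137.506, -414.767]), array([ 8.511,  0.095, -0.475]))
```

View pics/w7c.png

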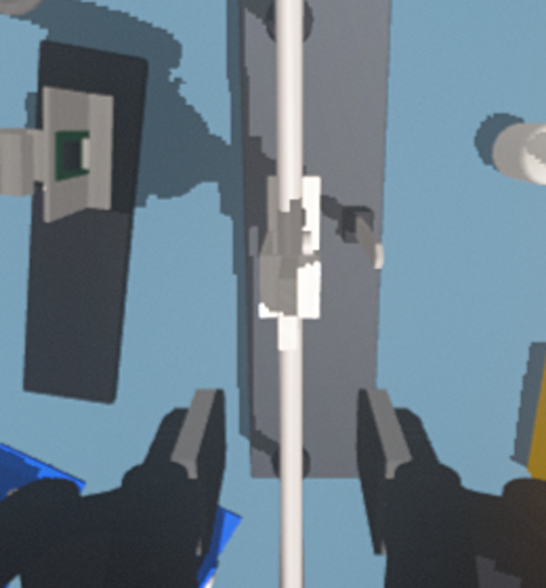

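View pics/s7c.png

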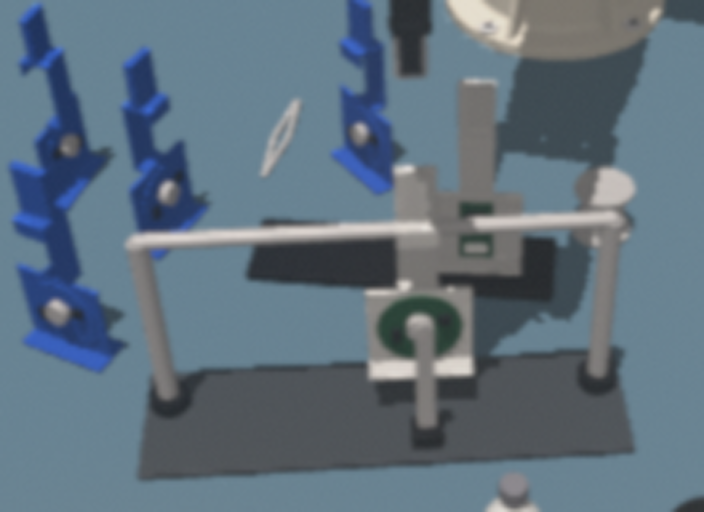

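```bash
python3 - <<'E'
from h import *
S=cam('scene');W=cam('wrist',load('w7'))
u=np.array([-0.038,0.9993,0])
c=lambda x,y:(180+x/3.2,130+y/3.2); w=lambda x,y:(180+x/2.1,50+y/2.1)
f=[onz(S,c(*p),44) for p in [(369,379),(474,375)]];print("foot scene",np.mean([q@u for q in f]),(f[1]-f[0])@u)
f=[onz(S,c(*p),121) for p in [(364,292),(473,290)]];print("plate top scene",np.mean([q@u for q in f]),(f[1]-f[0])@u)
f=[onz(W,w(*p),48) for p in [(320,176),(320,303)]];print("foot wrist",f,np.mean([q@u for q in f]))
f=[onz(W,w(*p),234) for p in [(279,318),(298,350)]];print("fin",f)
f=[onz(W,w(*p),189) for p in [(320,262),(320,317)]];print("hook",f,np.mean([q@u for q in f]))
p=onz(W,w(380,256),135);print("ptr wrist",p,p@u)
E
```

```text
foot scene -180.38673266964207 80.91295388577298
plate top scene -180.38868614519168 80.74737617660288
foot wrist [array([ 618.758, -117.634,   48.   ]), array([ 623.441, -206.622,   48.   ])] -185.61622432390502
fin [array([ 595.64, -159.22,  234.  ]), array([ 603.75 , -172.483,  234.   ])]
hook [array([ 613.414, -145.781,  189.   ]), array([ 614.817, -172.445,  189.   ])] -182.33787682542635
ptr wrist [ 649.598 -152.973  135.   ] -177.55083950090085
```

```bash
python3 - <<'E'
from h import *
im=cv2.imread('pics/s7.png')
cv2.imwrite("pics/s7d.png",cv2.resize(im[210:275,285:340],None,fx=9,fy=9,interpolation=cv2.INTER_NEAREST))
im=cv2.imread('pics/s4.png')
cv2.imwrite("pics/s4d.png",cv2.resize(im[220:275,285:340],None,fx=9,fy=9,interpolation=cv2.INTER_NEAREST))
E
```

```text
(no output)
```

View pics/s7d.png

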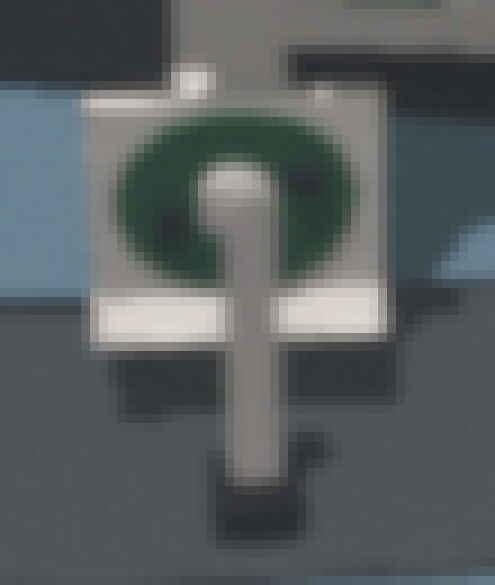

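View pics/s4d.png

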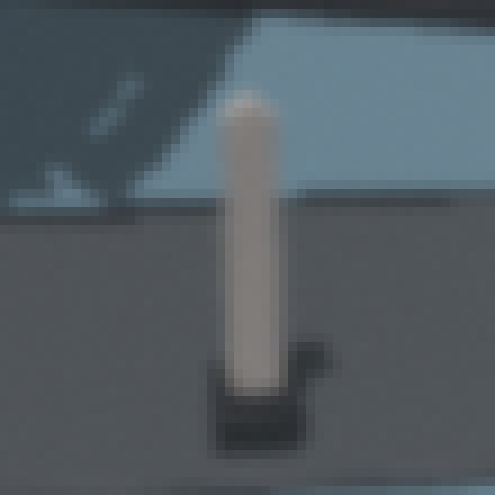

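```bash
python3 - <<'E'
from h import *
S=cam('scene');u=np.array([-0.038,0.9993,0])
c=lambda x,y:(284.5+x/9,209.5+y/9); d=lambda x,y:(284.5+x/9,219.5+y/9)
for p in [(248,93),(246,97)]: q=onz(S,d(*p),135);print("tip",q,q@u)
q=onz(S,d(257,385),16);print("shaft base",q,q@u)
f=[onz(S,c(*p),44) for p in [(92,350),(390,338)]];print("foot",np.mean([q@u for q in f]),(f[1]-f[0])@u,f)
f=[onz(S,c(*p),84) for p in [(115,198),(358,198)]];print("board",np.mean([q@u for q in f]),(f[1]-f[0])@u,f)
f=[onz(S,c(*p),121) for p in [(82,98),(388,90)]];print("plate",np.mean([q@u for q in f]),(f[1]-f[0])@u,f)
E
```

```text
tip [ 650.374 -154.742  135.   ] -179.34797600681148
tip [ 651.781 -155.265  135.   ] -179.92411881466182
shaft base [ 644.315 -154.421   16.   ] -178.79639118450203
foot -181.4522711474084 81.67901449195737 [array([ 622.385, -198.78 ,   44.   ]), array([ 620.505, -117.116,   44.   ])]
board -181.1067256747039 65.5443206115088 [array([ 603.875, -191.065,   84.   ]), array([ 606.002, -125.394,   84.   ])]
plate -180.61212112399326 80.8509055151489 [array([ 603.242, -198.253,  121.   ]), array([ 602.866, -117.36 ,  121.   ])]
```

Request:
drive_tool --rows '[0, -15, -55, 1, 0, 0, 30, 5, -30, -110, 2, -0.5, 4, 30, 15, -46, -170, 3, -1, 10, 30, 30, -62, -230, 4, -1, 16, 30, 45, -78, -290, 5, -1.5, 22, 30, 60, -94, -350, 6, -2, 28, 30, 72, -110, -410, 7, -2.5, 32, 30, 80, -120.6, -447, 8.3, -2.5, 34.5, 30, 80, -120.6, -447, 8.3, -2.5, 34.5, 30, 80, -120.6, -447, 8.3, -2.5, 34.5, 30]'

```text
clock: 11.25
eef_pos: [464.7, 285.1, 240.7]
tcp_rot: [1.569, 0.96, -0.108]
contact_force: [-0.8, -0.5, -0.0]
opening: 0.298
```

```bash
python3 - <<'E'
from h import *
im,s=shot('wrist','w8')
print(s['eef_pos'],s['qpos'],s['contact_force'],s['opening'],s['clock'])
H=np.array([523.3,276.3,160.5]);M=tilt(35)
print(delta(H-100*M[:,0],M))
E
```

```text
[464.706 285.147 240.726] [ 0.846  0.077  2.125 -0.787  0.721  1.502] [-0.804 -0.535 -0.006] 0.2983373432214199 11.25
(array([-0.46 ,  1.768,  0.871]), array([ 0.184, -0.031,  0.041]))
```

View pics/w8.png

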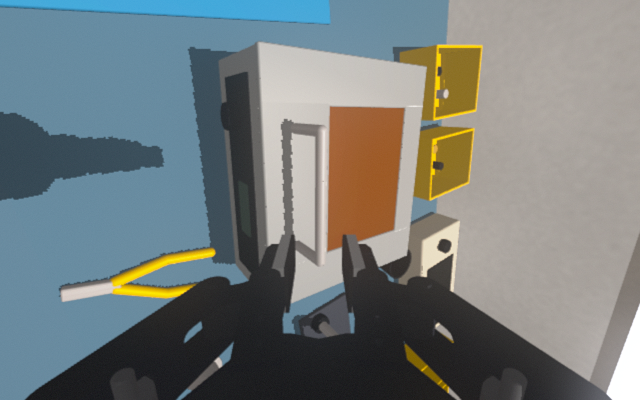

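```bash
python3 - <<'E'
from h import *
W=cam('wrist',load('w8'));im=cv2.imread('pics/w8.png')
for v in (150,185,220):
    print(v,im[v,308:336].astype(int).sum(1).tolist())
cv2.imwrite("pics/w8c.png",cv2.resize(im[110:280,270:380],None,fx=3.5,fy=3.5,interpolation=cv2.INTER_CUBIC))
E
```

```text
150 [602, 599, 593, 596, 592, 595, 558, 429, 337, 361, 416, 463, 513, 556, 628, 679, 672, 620, 592, 558, 528, 367, 321, 321, 321, 325, 319, 318]
185 [595, 588, 592, 588, 592, 589, 546, 425, 345, 368, 425, 477, 522, 576, 644, 679, 640, 624, 619, 547, 437, 325, 309, 310, 317, 314, 312, 318]
220 [587, 584, 589, 585, 592, 584, 532, 382, 343, 380, 438, 484, 539, 590, 636, 653, 615, 595, 573, 512, 334, 301, 306, 311, 303, 305, 293, 304]
```

View pics/w8c.png

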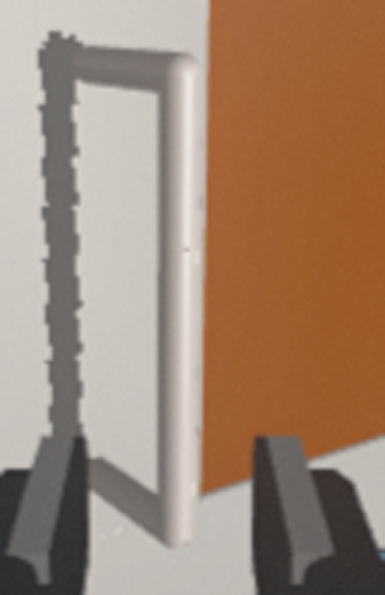

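```bash
python3 - <<'E'
from h import *
W=cam('wrist',load('w8'));T=cam('top');S=cam('scene')
E=[onz(W,p,160.5) for p in [(321,125.5),(320,265.4)]];print(E,np.mean(E,0),np.linalg.norm(E[0]-E[1]))
d=E[0]-E[1];print("yaw",np.arctan2(-d[0],d[1]))
# triangulate with scene
im=cv2.imread('pics/scene0.png');cv2.imwrite("pics/s0h.png",cv2.resize(im[170:290,410:560],None,fx=5,fy=5,interpolation=cv2.INTER_CUBIC))
E
```

```text
[array([527.833, 339.599, 160.5  ]), array([513.668, 212.495, 160.5  ])] [520.751 276.047 160.5  ] 127.89067549331696
yaw -0.11098551655583293
```

View pics/s0h.png

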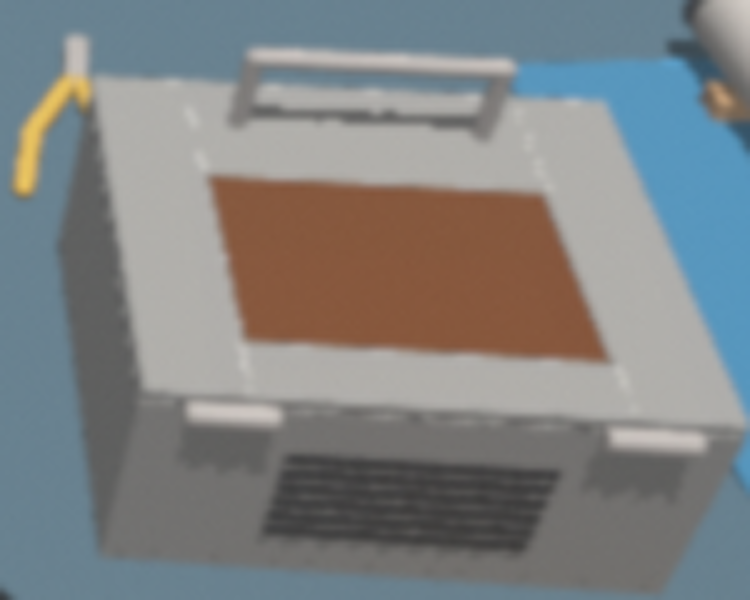

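```bash
python3 - <<'E'
from h import *
W=cam('wrist',load('w8'));T=cam('top');S=cam('scene')
bc=lambda x,y:(110+x/3.3,120+y/3.3)
A=tri([S,W],[(511.9,183.2),(321,125.5)]);B=tri([S,W],[(459.6,181.2),(320,265.4)]);print(A,B,(A[0]+B[0])/2)
hinge=[onz(S,(410+x/5,170+y/5),115) for x,y in [(140,390),(745,427)]];print("lid back corners",hinge)
H=(A[0]+B[0])/2;H=np.array([521,276.2,160.5])
M=tilt(35);s=r.sense()
print(delta(H-20*M[:,0],M),delta(H+17*M[:,0],M))
E
```

```text
(array([528.684, 339.002, 158.958]), [np.float64(0.4399283244219367), np.float64(0.439928324422009)]) (array([515.1  , 212.477, 158.976]), [np.float64(1.1931844875708486), np.float64(1.193184487570836)]) [521.892 275.739 158.967]
lid back corners [array([696.474, 124.451, 115.   ]), array([726.219, 380.763, 115.   ])]
(array([78.238, -0.038,  1.263]), array([ 0.184, -0.031,  0.041])) (array([115.239,  -0.011,   1.283]), array([ 0.184, -0.031,  0.041]))
```

Request:
drive_tool --rows '[30, 0, 1, 0.2, 0, 0, 30, 60, 0, 1.3, 0.2, 0, 0, 30, 85, 0, 1.3, 0.2, 0, 0, 30, 105, 0, 1.3, 0.2, 0, 0, 30, 115, 0, 1.3, 0.2, 0, 0, 30, 115, 0, 1.3, 0.2, 0, 0, 30]'

```text
clock: 12.05
eef_pos: [530.8, 274.1, 146.5]
tcp_rot: [1.57, 0.961, -0.113]
contact_force: [0.1, -0.5, 1.0]
opening: 0.3
```

```bash
python3 - <<'E'
from h import *
im,s=shot('wrist','w9')
print(s['eef_pos'],s['qpos'],s['contact_force'],s['opening'],s['clock'])
E
```

```text
[530.789 274.059 146.476] [ 0.72   0.296  2.125 -1.035  0.515  1.705] [ 0.113 -0.538  1.03 ] 0.3002856785425762 12.05
```

View pics/w9.png

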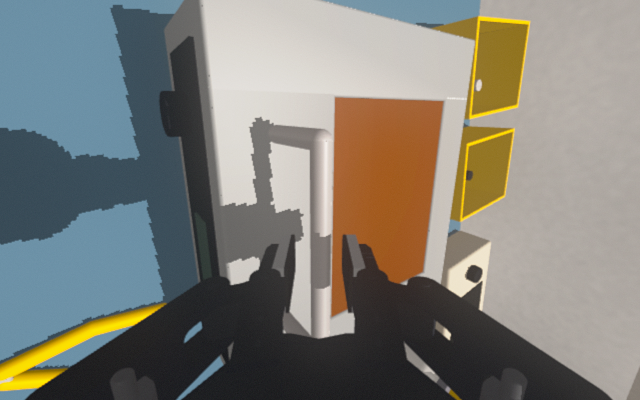

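Bar (320, 250) lies midway between the pads (290 and 350). Gripping.

Request:
drive_tool --rows '[0, 0, 0, 0, 0, 0, 0, 0, 0, 0, 0, 0, 0, 0, 0, 0, 0, 0, 0, 0, 0, 0, 0, 0, 0, 0, 0, 0]' --newtons 80

```text
clock: 12.6
eef_pos: [530.9, 274.6, 148.1]
tcp_rot: [1.572, 0.959, -0.112]
contact_force: [-1.9, -2.0, 7.2]
opening: 0.081
```

```bash
cat > lid.py <<'E'
from h import *
s=r.sense();T=toolT(s);print(s['eef_pos'],s['contact_force'],s['opening'],s['clock'])
g=T[:3,3]+T[:3,0]*19
bb=b/np.linalg.norm(b); print("grasp pt",g)
E
python3 - <<'E'
from lid import *
hg=g+190*bb-np.array([0,0,50]);print("hinge",hg)
ax=np.cross(zz,bb) # box y
for a in [3,6,10,14,18,22,27,32,36,40,45]:
    Q=R.from_rotvec(ax*np.radians(a)).as_matrix()  # check direction
    p=hg+Q@(T[:3,3]-hg);dd,rv=delta(p,Q@T[:3,:3]);print(a,dd.round(1),rv.round(1),p)
E
```

```text
[530.929 274.586 148.05 ] [-1.945 -2.024  7.231] 0.08087837976821226 12.6
grasp pt [541.768 273.37  132.493]
hinge [730.582 252.167  82.493]
3 [-6.4  9.  -0. ] [ 0. -0. -3.] [534.612 274.172 158.475]
6 [-12.3  18.4  -0. ] [ 0. -0. -6.] [538.833 273.698 168.692]
10 [-19.5  31.3  -0. ] [  0.  -0. -10.] [545.275 272.975 181.941]
14 [-25.7  44.7  -0.1] [  0.  -0. -14.] [552.62  272.15  194.707]
18 [-30.9  58.4  -0.1] [  0.  -0. -18.] [560.833 271.228 206.925]
22 [-35.2  72.6  -0.1] [  0.  -0. -22.] [569.872 270.212 218.538]
27 [-39.2  90.6  -0.1] [  0.  -0. -27.] [582.266 268.821 232.115]
32 [-41.5 108.8  -0.1] [  0.  -0. -32.] [595.79  267.302 244.553]
36 [-42.3 123.6  -0.2] [  0.  -0. -36.] [607.352 266.004 253.62 ]
40 [-42.  138.3  -0.2] [  0.  -0. -40.] [619.515 264.638 261.854]
45 [-40.2 156.7  -0.2] [  0.   -0.1 -45. ] [635.472 262.846 270.912]
```

```bash
python3 - <<'E'
from h import *
im,s=shot('wrist','w10');T=toolT(s)
bb=b/np.linalg.norm(b);ax=np.cross(zz,bb)
hg=np.array([522,275.5,160.5])+190*bb-np.array([0,0,50]);print(hg)
np.savez('lid0.npz',T=T,hg=hg)
for a in [2,4,7,10,14,18,22,27,32,36,40,45]:
    Q=R.from_rotvec(ax*np.radians(a)).as_matrix()
    p=hg+Q@(T[:3,3]-hg);dd,rv=delta(p,Q@T[:3,:3]);print(a,dd.round(1),rv.round(1),p)
E
```

```text
[710.813 254.297 110.5  ]
2 [-4.3  4.8  0. ] [ 0. -0. -2.] [532.341 274.427 154.345]
4 [-8.5  9.7  0. ] [ 0. -0. -4.] [533.97  274.244 160.586]
7 [-14.4  17.3   0. ] [ 0. -0. -7.] [536.818 273.924 169.832]
10 [-19.9  25.3  -0. ] [  0.  -0. -10.] [540.142 273.551 178.914]
14 [-26.6  36.3  -0. ] [  0.  -0. -14.] [545.3   272.972 190.729]
18 [-32.5  47.8  -0. ] [  0.  -0. -18.] [551.265 272.302 202.152]
22 [-37.6  59.7  -0.1] [  0.  -0. -22.] [558.007 271.545 213.129]
27 [-42.8  74.9  -0.1] [  0.  -0. -27.] [567.477 270.481 226.141]
32 [-46.7  90.6  -0.1] [  0.  -0. -32.] [578.039 269.295 238.273]
36 [-48.7 103.3  -0.1] [  0.  -0. -36.] [587.219 268.264 247.282]
40 [-49.9 116.2  -0.1] [  0.  -0. -40.] [597.002 267.166 255.626]
45 [-50.1 132.3  -0.1] [  0.   -0.1 -45. ] [610.005 265.706 265.056]
```

View pics/w10.png

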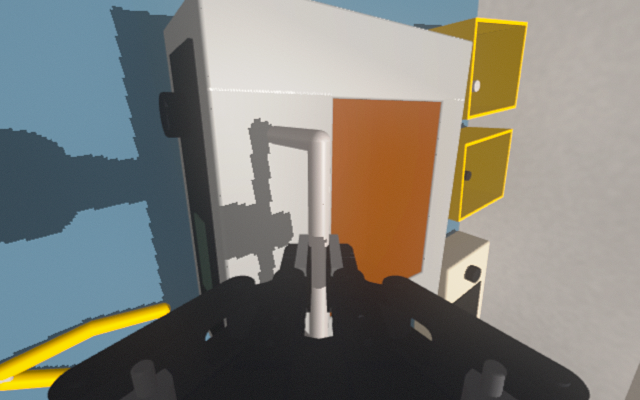

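Request:
drive_tool --rows '[-4.3, 4.8, 0, 0, 0, -2, 0, -8.5, 9.7, 0, 0, 0, -4, 0, -14.4, 17.3, 0, 0, 0, -7, 0, -19.9, 25.3, 0, 0, 0, -10, 0]'

```text
clock: 13.15
eef_pos: [540.0, 273.6, 179.0]
tcp_rot: [1.573, 1.136, -0.11]
contact_force: [14.8, -8.8, -10.3]
opening: 0.082
```

```bash
cat > ang.py <<'E'
from h import *
z=np.load('lid0.npz');T0=z['T'];hg=z['hg'];s=r.sense();T=toolT(s)
bb=b/np.linalg.norm(b);ax=np.cross(zz,bb)
def pang(P): d=P-hg;return np.degrees(np.arctan2(d[2],-d@bb))
print("clk",s['clock'],"F",s['contact_force'],"tau",s['wrist_torque'],"open",s['opening'])
print("rot deg",np.degrees(R.from_matrix(T[:3,:3]@T0[:3,:3].T).as_rotvec())@ax,"tcp-arc deg",pang(T[:3,3])-pang(T0[:3,3]),
 "radius chg",np.linalg.norm((T[:3,3]-hg)[[0,2]])-np.linalg.norm((T0[:3,3]-hg)[[0,2]]))
def to(a):
    Q=R.from_rotvec(ax*np.radians(a)).as_matrix();p=hg+Q@(T0[:3,3]-hg);dd,rv=delta(p,Q@T0[:3,:3],s);print(a,dd.round(1),rv.round(1))
E
python3 - <<'E'
from ang import *
for a in [14,18,22,26,30,34,38,42,45]: to(a)
E
```

```text
clk 13.15 F [ 14.815  -8.756 -10.274] tau [-1.079 -1.198 -0.451] open 0.08236657459626687
rot deg 10.115138676739369 tcp-arc deg 10.016842909765346 radius chg 0.3057806836678765
14 [-8.3  9.8  0. ] [ 0.1 -0.  -3.9]
18 [-16.2  20.    0. ] [ 0.1 -0.  -7.9]
22 [-23.3  30.8   0. ] [  0.1  -0.  -11.9]
26 [-29.6  42.1   0. ] [  0.1  -0.  -15.9]
30 [-35.1  53.7   0. ] [  0.1  -0.1 -19.9]
34 [-39.8  65.7   0. ] [  0.1  -0.1 -23.9]
38 [-43.7  78.1  -0. ] [  0.1  -0.1 -27.9]
42 [-46.7  90.6  -0. ] [  0.1  -0.1 -31.9]
45 [-48.3 100.2  -0. ] [  0.1  -0.1 -34.9]
```

Request:
drive_tool --rows '[-8.3, 9.8, 0, 0, 0, -4, 0, -16.2, 20, 0, 0, 0, -8, 0, -23.3, 30.8, 0, 0, 0, -12, 0, -29.6, 42.1, 0, 0, 0, -16, 0]'

```text
clock: 13.65
eef_pos: [565.2, 270.6, 223.7]
tcp_rot: [1.576, 1.418, -0.106]
contact_force: [7.5, -3.6, -9.2]
opening: 0.084
```

```bash
python3 - <<'E'
from ang import *
for a in [30,34,38,42,45]: to(a)
E
```

```text
clk 13.65 F [ 7.477 -3.633 -9.217] tau [-0.515 -0.803 -0.214] open 0.08394836912731642
rot deg 26.267221077945962 tcp-arc deg 25.98548313086642 radius chg 0.6546963133673387
30 [-8.4  9.9 -0.1] [ 0.1 -0.  -3.7]
34 [-16.3  20.1  -0.1] [ 0.1 -0.1 -7.7]
38 [-23.4  30.9  -0.1] [  0.1  -0.1 -11.7]
42 [-29.7  42.1  -0.1] [  0.1  -0.1 -15.7]
45 [-34.   50.8  -0.1] [  0.1  -0.1 -18.7]
```

Request:
drive_tool --rows '[-8.4, 9.9, 0, 0, 0, -3.8, 0, -16.3, 20.1, 0, 0, 0, -7.8, 0, -23.4, 30.9, 0, 0, 0, -11.8, 0, -29.7, 42.1, 0, 0, 0, -15.7, 0, -34, 50.8, 0, 0, 0, -18.7, 0, -34, 50.8, 0, 0, 0, -18.7, 0]'

```text
clock: 14.4
eef_pos: [610.0, 265.4, 265.3]
tcp_rot: [-1.574, 1.396, 3.027]
contact_force: [-3.6, -1.6, 3.3]
opening: 0.083
```

```bash
python3 - <<'E'
from ang import *
to(45)
im,s=shot('scene','s11');im2,_=shot('wrist','w11');im3,_=shot('top','t11')
cv2.imwrite("pics/s11c.png",cv2.resize(im[90:290,380:580],None,fx=2.9,fy=2.9,interpolation=cv2.INTER_CUBIC))
E
```

```text
clk 14.4 F [-3.637 -1.566  3.319] tau [-0.241  0.558  0.006] open 0.08302778591155645
rot deg 45.07726273431617 tcp-arc deg 45.052801129167385 radius chg 0.9966750886285638
45 [ 0.3  0.  -0.3] [ 0.1 -0.   0.1]
```

View pics/s11.png

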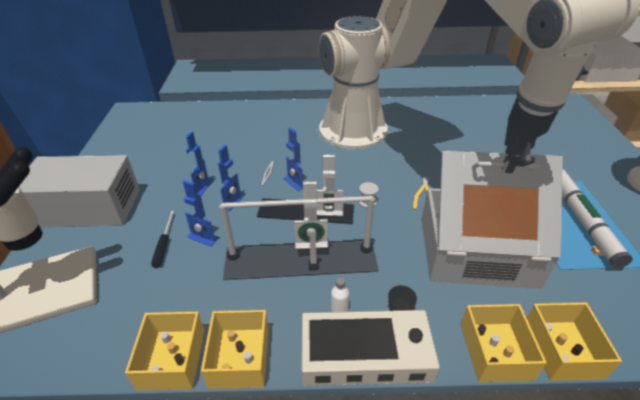

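View pics/s11c.png

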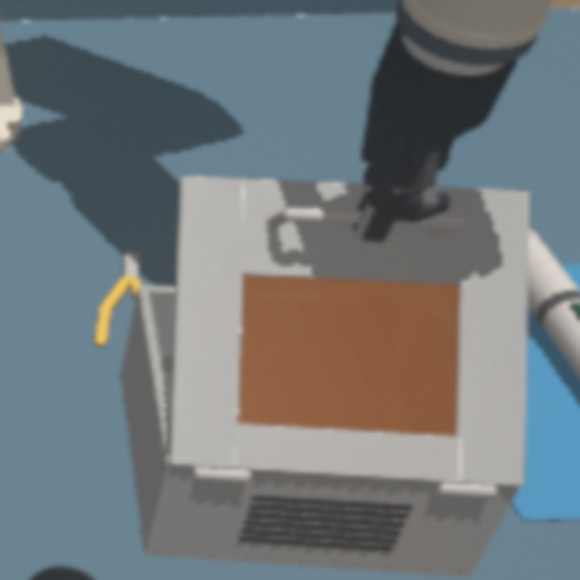

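View pics/w11.png

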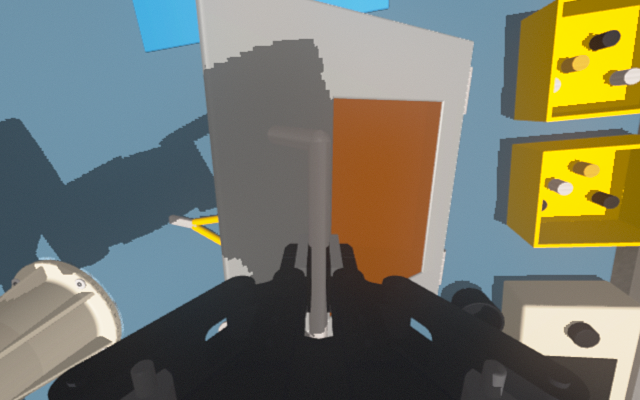

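View pics/t11.png

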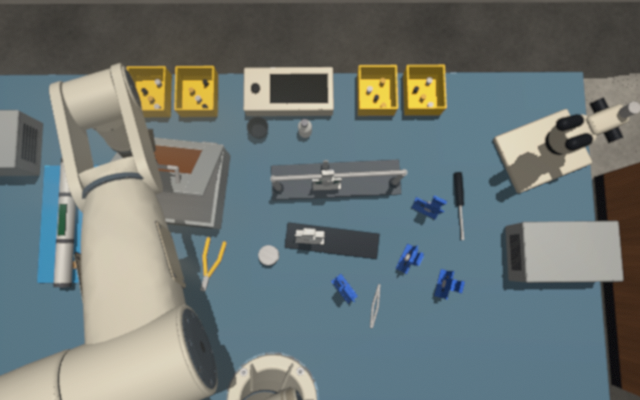

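```bash
python3 - <<'E'
from ang import *
S=cam('scene')
def onplane(uv,q):
    o,d=ray(S,uv);return o+d*((q-o)@ax)/(d@ax) 
def ang(P):
    d=P-hg;return np.degrees(np.arctan2(d[2],-d@bb)),np.hypot(d[2],d@bb)
# front edge line: intersect rays with cylinder radius rr about hinge
for uv in [(380+180/2.9,90+177/2.9),(380+530/2.9,90+191/2.9)]:
    o,d=ray(S,uv);rr=np.hypot(220,8)
    for t in np.arange(300,1600,0.5):
        P=o+d*t;a,rad=ang(P)
        if rad<rr: break
    print(P,(P-hg)@ax,a,"off",np.degrees(np.arctan2(8,220)))
# handle visible piece: crop (287..322,212)
o,d=ray(S,(380+305/2.9,90+212/2.9))
for t in np.arange(300,1600,0.5):
    a,rad=ang(o+d*t)
    if rad<196.5: break
print("handle",o+d*t,a-np.degrees(np.arctan2(50,190)))
E
```

```text
clk 14.55 F [-2.847 -1.673  0.406] tau [-0.339  0.34   0.024] open 0.08574970047431565
rot deg 44.98800065863348 tcp-arc deg 44.809388485947665 radius chg 1.0297153402144659
[601.259 121.255 309.517] -144.43701915647543 64.71218524247742 off 2.0825652797308845
[627.549 362.477 309.124] 98.21286656815265 64.48168852908583 off 2.0825652797308845
handle [608.897 216.199 281.362] 45.6652771859286
```

```bash
python3 - <<'E'
from ang import *
S=cam('scene')
def ang(P):
    d=P-hg;return np.degrees(np.arctan2(d[2],-d@bb)),np.hypot(d[2],d@bb)
for n,uv,r0,h in [("front",(380+180/2.9,90+177/2.9),220,8),("front",(380+530/2.9,90+191/2.9),220,8),("handle",(380+305/2.9,90+212/2.9),190,50)]:
    o,d=ray(S,uv);rr=np.hypot(r0,h);prev=9e9
    for t in np.arange(300,1600,0.5):
        P=o+d*t;a,rad=ang(P)
        if (rad<rr)!=(prev<rr): print(n,P,(P-hg)@ax,a-np.degrees(np.arctan2(h,r0)))
        prev=rad
to(45)
E
```

```text
clk 14.55 F [-2.847 -1.673  0.406] tau [-0.339  0.34   0.024] open 0.08574970047431565
rot deg 44.98800065863348 tcp-arc deg 44.809388485947665 radius chg 1.0297153402144659
front [601.259 121.255 309.517] -144.43701915647543 62.62961996274653
front [548.603 140.865 273.024] -130.82507594083933 45.49163240885815
front [627.549 362.477 309.124] 98.21286656815265 62.39912324935494
front [578.292 398.369 273.687] 128.38363580802354 45.755508259450416
handle [608.524 216.388 281.087] -49.087446509934026 45.52647514945426
handle [579.49  231.127 259.622] -37.68068995694997 34.633297166279824
45 [-0.2  0.6 -0.3] [ 0.1  0.  -0. ]
```

Request:
drive_tool --rows '[0, 0.5, 0, 0, 0, 0, 0, 0, 0.5, 0, 0, 0, 0, 0, 0, 0.5, 0, 0, 0, 0, 0, 0, 0.5, 0, 0, 0, 0, 0]'

```text
clock: 15.05
eef_pos: [609.5, 265.5, 265.0]
tcp_rot: [-1.572, 1.397, 3.03]
contact_force: [-4.7, -3.1, 3.1]
opening: 0.081
```

```bash
python3 - <<'E'
from ang import *
im,s=shot('scene','s12')
S=cam('scene');u=np.array([-0.038,0.9993,0])
cv2.imwrite("pics/s12d.png",cv2.resize(im[165:275,270:345],None,fx=5,fy=5,interpolation=cv2.INTER_CUBIC))
print(r.sense()['qvel'])
E
```

```text
clk 15.05 F [-4.693 -3.144  3.119] tau [-0.301  0.891  0.037] open 0.08055360946120621
rot deg 45.013968580870795 tcp-arc deg 44.868471654943896 radius chg 0.9978654651247894
[ 0.     0.001 -0.    -0.     0.001  0.   ]
```

View pics/s12d.png

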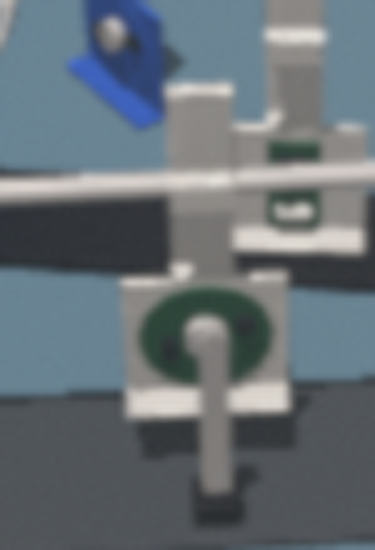

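The carrier still hangs at the pointer (tip at the board's centre, crop pixel (207, 325)). The lid is steady at about 45°, so I'm handing in.

```bash
python3 - <<'E'
from rig import sign_off
print(sign_off())
E
```

```text
the job is handed in; nothing more can be done
None
```

The round-board carrier hangs on the rail at the pointer, and the arm is holding the curing box's lid open at about 45° with an 80 N grip. I handed the job in at about 15 s of the 54 s allowed.

- **Carrier:** I hooked it on about 108 mm from the rail's middle, at the end farther from the box, and slid it 137 mm along the bar. I then moved it back about 3 mm to line it up and let go.
- **Alignment with the pointer:** The last measurement, from the scene camera, puts the carrier's centre 1–2 mm past the pointer on the side away from the box. One wrist view suggested up to 4–5 mm, but I trusted it less because part of the hook was hidden. I did not correct it further.
- **Lid:** The arm's pose gives 44.9–45.0° and the camera gives 45.5–45.8°. The joints were still and contact forces were about 6 N just before handing in.
- **Other things:** In the last pictures the other carrier, the blue look-alikes and the loose items appear unmoved. This was by eye, not measured.

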